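# Clear the front of a stock locker, empty its shelf and sort the stock by size

## Task

One or two gas burners stand in front of the low stock locker and block its slide-out shelf: first stand each of them upright on the cork mat. Then pull the shelf right out by its handle, take out every bottle and vial hidden on it and stand them upright in the white lane tray, the larger bottles in the wide lane and the slimmer vials in the narrow lane, and push the emptied shelf fully home. Knock nothing over, and leave the clear screw jar where it is.

Things in the scene. Friction and masses are not known exactly. Their poses are not given: they have to be found in the camera images.
- locker: Low grey stock locker, fixed; origin on the worktop, z up, -x its open front (towards the robot). 240 mm wide (y -120 to 120), roof x -67 to 47, roof top z 124, underside 118 mm; sides and back closed. Bottles and vials stand under the roof on its shelf at x about -20 mm, about 56 mm apart at y = -84, -28, 28, 84 mm (which is which varies, one may be missing).
- shelf (a joint): Shelf slide in m: 0 home, 0.13 fully out (end stop); positive moves it and its load along the locker's -x. 1.5 N friction, stays where left. Shelf floor 10 mm above the worktop, 216 mm wide, low lips round it (front lip top 24 mm, at locker x = -115 mm when home). Fully out, its load stands about 85 mm in front of the roof's edge.
- shelf_handle (a point): Grip point of the shelf's handle: an upright steel tab in the middle of the shelf's front, 14 mm thick (along the locker's y), 22 mm deep (along x), rising to 100 mm above the worktop; this point is on its centre line, 82 mm above the worktop. Pinch it from above across its 14 mm, side to side. Its centre is 38 mm in front of the roof's edge when home; it moves with the shelf.
- mat: Cork mat, 120 mm (its x) by 230 mm (its y), 4 mm thick, fixed; origin at its underside centre, on the worktop.
- mat_top (a point): Centre of the mat's top face, 4 mm above the worktop, axes as the mat's; there is room for two burners side by side along y, e.g. at y = +-57 mm.
- lanes: White lane tray, fixed, 180 mm (its x) by 146 mm (y); origin on the worktop, turned any way round. Floor 5 mm thick, walls to 28 mm above the worktop. Two open lanes run along its x, 170 mm long inside: one 54 mm wide, one 38 mm wide, a 20 mm rail between. Each takes two pieces in line, e.g. at x = +-40 mm.
- wide_lane (a point): Centre of the floor of the wide lane (54 mm wide), 5 mm above the worktop; x runs along the lane.
- narrow_lane (a point): Centre of the floor of the narrow lane (38 mm wide), 5 mm above the worktop; x runs along the lane.
- jar: Bystander: small clear screw jar, 48 mm wide, 64 mm tall; origin at its underside centre.
- burner_1: Gas burner: upright tube on a dark cast base, 100x92 mm, 141 mm tall, 0.38 kg, stable. Origin at the underside centre of the base, z up. The upright tube, 17 mm thick, runs from the base (24 mm high) to the top at 141 mm, its axis 4 mm from the origin along the burner's +x; grasp it near the top. Stands in front of the locker at the start. May be absent.
- bottle_1: Larger bottle: amber glass reagent bottle with a dark stopper, round, 40 mm wide, 95 mm tall, about 0.24 kg; origin at the underside centre, z up. Shoulder at 64 mm, above it the neck and stopper, 25 mm wide. Stands on the shelf at the start. May be absent.
- vial_1: Slimmer vial: dark glass sample vial with a black cap, round, 28 mm wide, 70 mm tall (its contact shape is a plain cylinder 28 mm wide and 75 mm tall), 0.04 kg; origin at the underside centre, z up. Stands on the shelf at the start. May be absent.
- burner_2: Gas burner: upright tube on a dark cast base, 100x92 mm, 141 mm tall, 0.38 kg, stable. Origin at the underside centre of the base, z up. The upright tube, 17 mm thick, runs from the base (24 mm high) to the top at 141 mm, its axis 4 mm from the origin along the burner's +x; grasp it near the top. Stands in front of the locker at the start. May be absent.
- bottle_2: Larger bottle: amber glass reagent bottle with a dark stopper, round, 40 mm wide, 95 mm tall, about 0.24 kg; origin at the underside centre, z up. Shoulder at 64 mm, above it the neck and stopper, 25 mm wide. Stands on the shelf at the start. May be absent.
- vial_2: Slimmer vial: dark glass sample vial with a black cap, round, 28 mm wide, 70 mm tall (its contact shape is a plain cylinder 28 mm wide and 75 mm tall), 0.04 kg; origin at the underside centre, z up. Stands on the shelf at the start. May be absent.

How it is judged (in metres and radians):
On the way, in this order (a step that is already met when the one before it is completed fails the run):
1. the burners that stood in front of the locker stand upright on the cork mat (x of burner_1 in the frame of mat_top between -0.06 and 0.06 m and y of burner_1 in the frame of mat_top between -0.115 and 0.115 m and z of burner_1 in the frame of mat_top between -0.008 and 0.008 m and angle between each of burner_1, burner_2's own z axis and vertical below 0.15 rad and x of burner_2 in the frame of mat_top between -0.06 and 0.06 m and y of burner_2 in the frame of mat_top between -0.115 and 0.115 m and z of burner_2 in the frame of mat_top between -0.008 and 0.008 m), for 0.2 s.
2. the shelf is pulled out (value of joint shelf above 0.1 m), for 0.2 s.
At the end, for the whole second after the job is handed in: Each burner present stands upright (within 0.15 rad) on the cork mat, its centre over the mat; each larger bottle stands upright on the floor of the wide lane and each vial on that of the narrow lane; the shelf is home within 8 mm; all at rest (all of step 1 and x of bottle_1 in the frame of wide_lane between -0.07 and 0.07 m and y of bottle_1 in the frame of wide_lane between -0.012 and 0.012 m and z of bottle_1 in the frame of wide_lane between -0.006 and 0.006 m and angle between each of bottle_1, bottle_2, vial_1, vial_2's own z axis and vertical below 0.15 rad and x of bottle_2 in the frame of wide_lane between -0.07 and 0.07 m and y of bottle_2 in the frame of wide_lane between -0.012 and 0.012 m and z of bottle_2 in the frame of wide_lane between -0.006 and 0.006 m and x of vial_1 in the frame of narrow_lane between -0.076 and 0.076 m and y of vial_1 in the frame of narrow_lane between -0.01 and 0.01 m and z of vial_1 in the frame of narrow_lane between -0.006 and 0.006 m and x of vial_2 in the frame of narrow_lane between -0.076 and 0.076 m and y of vial_2 in the frame of narrow_lane between -0.01 and 0.01 m and z of vial_2 in the frame of narrow_lane between -0.006 and 0.006 m and linear speed of each of burner_1, burner_2, bottle_1, bottle_2, vial_1, vial_2 below 0.02 m/s and value of joint shelf below 0.008 m); the robot touches nothing.
It fails at once if a bottle or vial from the shelf is knocked over (tilted beyond 0.7 rad) (angle between any of bottle_1, bottle_2, vial_1, vial_2's own z axis and vertical above 0.7 rad).
It fails at once if the clear jar is moved by more than 30 mm (distance of jar from where it was at the start of the episode above 0.03 m).
Of bottle_1, bottle_2, vial_1, vial_2 only 3 to 4 are there at a start; the rules pass over those that are not, and their reading is None.
Of burner_1, burner_2 only 1 to 2 are there at a start; the rules pass over those that are not, and their reading is None.
At some moment in a run one of burner_1, burner_2 may be knocked a few centimetres aside while the robot is not near it.
It also fails if it takes over 210 s, if anything falls off the work surface, if the arm or the gripper's body presses on something with over 40 N, if the wrist force passes 120 N, or if a joint passes its speed limit or range.

## Robot

A 7-joint arm with a two-finger parallel gripper is mounted at the origin on a cart in front of the work surface, level with it; the furniture and walls round the work are solid. World frame = base frame: x ahead of the robot, y to its left, z up, the work surface at z = 0. Lengths are in mm, angles in rad, forces in N, time in s.
With the tool pointing down it reaches from about 400 to 875 mm from the base axis. Payload 19.3 kg.
Tool frame: the origin (TCP) lies midway between the tips of the shut fingers; the grasp point (between the pads) lies tcp_to_grasp behind it (tcp_to_grasp is the distance from the TCP to the grasp point, in mm); z points along the fingers, y is the line along which they close (so a half turn about z gives the same grasp; the last joint's range is limited). The gripper opens to 85 mm and grips with 20 to 120 N. Pads are 22 mm wide; open, the fingers measure 114 mm over their backs; the gripper's body (76 mm by 85 mm) begins 54 mm behind the grasp point. The pads swing forward as they close: fully open they stand 13 mm farther back than shut.
Start: joints at [1.234, 0.521, -0.036, 1.599, 0.021, 1.021, -0.113], TCP at [164.751, -602.886, 231.291] pointing down, gripper open.
Joint ranges: [-2.91, 2.91], [-0.3, 2.13], [-1.5, 1.42], [0.17, 2.43], [-1.26, 4.41], [0.16, 1.93], [-2.52, 2.52]. Speed limits (rad/s): [1.89, 1.89, 2.39, 2.39, 3.01, 3.01, 3.01].

## Interface

Orientations are given as a unit quaternion [w, x, y, z].
In Python, from workcell import * gives the robot as it stands.
- The arm moves only by the tool send_rows, never from a script. Its argument "steps" is a list of rows, each a list of 5 numbers: the opening in per cent of the stroke, from 0 (shut) to 100 (fully open), then the shift along the world's x, y, z in cm, then the turn about the world's z in degrees. In form: [[hand, x, y, z, twist], ...]. A call has 1 to 10 rows; each row shifts and turns the commanded pose from where the row before left it; what a row does not reach is not made up. A row lasts 1/10 s, in which the tool goes at most 50 mm and 8.59 degrees, less where a joint would pass 70% of its speed; a pose out of reach is approached as far as the arm can. A call is refused whole if a number of a shift passes 5 or a number of a turn 8.59, either way. A call with a gripper value outside its range is refused whole. The fingers move at their own pace and stop on an object; "newtons" is the grip in N (left out, the last holds). Time passes only in rows, so rows that do not move let the fingers close. It gives the time, the measured TCP pose, the force, the opening and the grip force at its end, in the units of the state.
- get_state(): the state, without advancing time (a new reading comes with each control period).
- capture(name): name is "scene" or "top" or "wrist"; returns the picture (420x560x3 uint8, red, green, blue); there is no depth.
- calibration(name): a dict with "vfov" (degrees; the focal length in pixels is half the picture's height over the tangent of half this angle, whatever the lens; pixels are square), "cx", "cy" (the principal point, pixels), "pose" (4x4, takes a point from camera to world coordinates). Camera axes: x right, y down, z forward; pixel columns grow to the right and rows downward; lengths in mm; the calibration is good to about 2 mm. A picture is of the moment at which its call begins: read the wrist's pose just before it. calibration takes no time and is no camera call; for the wrist camera it gives the pose at the moment of the call.
- close_job(): hands the job in; it is judged then, once.
The state is a dict: "t": time; "joints": joint angles; "joint_vel": joint speeds; "joint_efforts": joint torques, N m; "tcp_pos": TCP position; "tool_rot": TCP orientation; "contact_force": force on the tool from outside, world axes, zero at the start; "torque": the same for the moment, N m; "finger_gap": finger opening in mm; "grasp_force": force on a finger pad.
Only numpy, scipy, OpenCV 4.12 (cv2) and the standard library are available. Lean on these libraries where they do the work, as an engineer would, in place of code of your own. Each camera call takes 0.05 s, during which the arm holds its last target. There are 200 camera calls.

## Working session

There is one attempt and no reset: what is moved stays moved. The work goes in short steps, Python scripts to look and compute and a tool call to move; the robot and the scene stay as the last step left them, time stands still between calls to the robot, and variables do not carry over. Pictures are saved under pics/ and viewed, at most 14 in all, crops included, and the job is handed in when it is done.

Besides the shell and the picture viewer there is one more tool, called after ">>>" as a command line: name --pt "numbers of a row" for each row, then --argument value for the rest. send_rows: Moves the arm, as the interface text tells. Its arguments: {"type":"object","properties":{"steps":{"type":"array","items":{"type":"array","items":{"type":"number"}}},"newtons":{"type":"number"}},"required":["steps"]}

```bash
mkdir -p pics
cat > h.py <<'E'
from workcell import *
import numpy as np, cv2
def cal(n):
    c=calibration(n); return 210/np.tan(np.radians(c['vfov']/2)),c['cx'],c['cy'],np.array(c['pose'])
def ray(n,u,v,z,c=None):
    f,cx,cy,P=c or cal(n); d=P[:3,:3]@np.array([(u-cx)/f,(v-cy)/f,1]); o=P[:3,3]
    return o+d*(z-o[2])/d[2]
def px(n,p,c=None):
    f,cx,cy,P=c or cal(n); q=P[:3,:3].T@(np.array(p)-P[:3,3]); return q[0]/q[2]*f+cx,q[1]/q[2]*f+cy
def snap(n,name):
    im=capture(n); cv2.imwrite(f'pics/{name}.png',im[:,:,::-1]); return im
E
python3 - <<'E'
from h import *
for n in ('scene','top'):
    snap(n,n+'0'); f,cx,cy,P=cal(n); print(n,f,cx,cy,P.round(2).tolist())
s=get_state();print(s)
E
```

```text
scene 430.3667149083238 273.3446968971385 208.7197234689498 [[-0.56, -0.39, 0.73, -423.71], [-0.83, 0.28, -0.49, 634.18], [-0.01, -0.88, -0.48, 733.95], [0.0, 0.0, 0.0, 1.0]]
top 502.6654568706042 277.8183662304575 206.81968316421938 [[0.02, -0.98, 0.19, 248.87], [-1.0, -0.02, -0.0, 8.65], [0.01, -0.19, -0.98, 1487.72], [0.0, 0.0, 0.0, 1.0]]
{'t': 0.1, 'joints': array([ 1.23379365,  0.5219666 , -0.03633075,  1.5999185 ,  0.02118004,
        1.02109229, -0.11279501]), 'joint_vel': array([-0.00070093, -0.00174255, -0.00115967,  0.00048697,  0.00186083,
        0.00186694,  0.00123071]), 'joint_efforts': array([ 1.57801420e-03, -9.28502870e+01,  1.98305547e+00, -3.70538378e+01,
        1.80773763e-02,  5.39774963e-03,  7.67137658e-05]), 'tcp_pos': array([ 164.68100079, -602.61754037,  230.78727954]), 'tool_rot': array([-4.91961482e-04,  9.91116045e-01,  1.32999007e-01, -9.13204782e-05]), 'contact_force': array([-1.10388968, -0.05324122, -0.07265265]), 'torque': array([0.0331877 , 0.02129073, 0.03215085]), 'grasp_force': 0.0, 'finger_gap': 85.51546269541315}
```

View pics/top0.png

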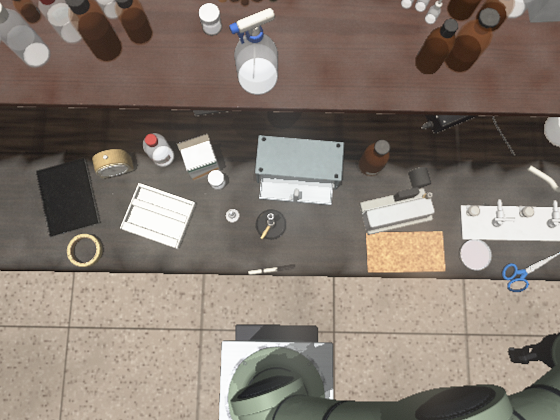

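View pics/scene0.png

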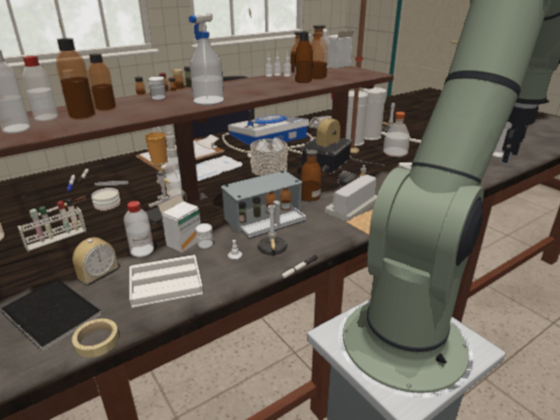

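```bash
ls; python3 -c "
import workcell;print([ (k) for k in dir(workcell) if k[0]!='_'])"
```

```text
h.py
pics
['IKError', 'calibration', 'capture', 'close_job', 'get_state', 'tcp_to_grasp']
```

The top view shows the locker roof at about (256-343, 137-180), one burner with its tube near (270,218), the mat at (367-445, 232-271) and the tray at (122-195, 184-247). There's a jar at (217,180). I'll measure these.

Run:
```python
from h import *
im=cv2.imread('pics/top0.png')
crop=im[125:280,110:460]; cv2.imwrite('pics/c0.png',cv2.resize(crop,None,fx=2.28,fy=2.28,interpolation=cv2.INTER_CUBIC))
hsv=cv2.cvtColor(im,cv2.COLOR_BGR2HSV)
def rect(mask,box,z,name):
    m=np.zeros(mask.shape,np.uint8);x0,y0,x1,y1=box;m[y0:y1,x0:x1]=mask[y0:y1,x0:x1]
    m=cv2.morphologyEx(m,cv2.MORPH_CLOSE,np.ones((7,7)))
    c=max(cv2.findContours(m,0,2)[0],key=cv2.contourArea)
    w=np.array([ray('top',*p[0],z)[:2] for p in cv2.convexHull(c)],np.float32)
    print(name,cv2.minAreaRect(w))
H,S,V=[hsv[:,:,i].astype(int) for i in range(3)]
rect(((S>90)&(V>110)).astype(np.uint8)*255,(355,225,455,280),4,'mat')
rect(((V>170)&(S<60)).astype(np.uint8)*255,(115,175,200,252),28,'lanes')
rect(((V>85)&(S<60)&(V<180)).astype(np.uint8)*255,(250,130,350,183),124,'roof')
for n,u,v,z in [('tube',270,217,141),('jar',217,180,64),('small',232,215,40),('handle',296,192,100),('mat',406,252,4)]: print(n,ray('top',u,v,z).round())
```

```text
mat ((415.142822265625, -372.3120422363281), (118.78863525390625, 228.20054626464844), 1.6830989122390747)
lanes ((506.57220458984375, 361.54815673828125), (182.0172882080078, 147.18539428710938), 71.9616470336914)
roof ((659.74267578125, -51.76368713378906), (137.6927490234375, 278.6111755371094), 1.1863398551940918)
tube [487.  27. 141.]
jar [607. 185.  64.]
small [509. 140.  40.]
handle [568. -44. 100.]
mat [ 414. -376.    4.]
```

View pics/c0.png

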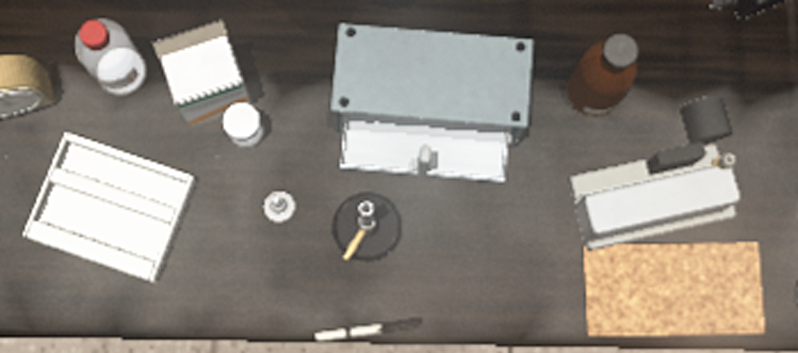

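>>> send_rows --pt "100 3.5 3.4 0 0" --pt "100 3.5 3.4 0 0" --pt "100 3.5 3.4 0 0" --pt "100 3.5 3.4 0 0" --pt "100 3.5 3.4 0 0" --pt "100 3.5 3.4 0 0" --pt "100 3.5 3.4 0 0" --pt "100 3.5 3.4 0 0" --pt "100 0 4.8 0 0" --pt "100 0 4.8 0 0"

```text
t: 1.1
tcp_pos: [445.0, -232.8, 230.7]
tool_rot: [-0.0, 0.991, 0.133, -0.0]
contact_force: [1.1, 0.4, 0.7]
finger_gap: 85.5
grasp_force: 0.0
```

>>> send_rows --pt "100 0 4.8 0 0" --pt "100 0 4.8 0 0" --pt "100 0 4.8 0 0" --pt "100 0 4.8 0 0" --pt "100 0 4.8 0 0" --pt "100 0 0 0 0" --pt "100 0 0 0 0"

```text
t: 1.8
tcp_pos: [444.6, 5.8, 231.2]
tool_rot: [0.0, 0.991, 0.134, -0.0]
contact_force: [0.2, -1.0, -0.1]
finger_gap: 85.5
grasp_force: 0.0
```

Run:
```python
from h import *
print(tcp_to_grasp); s=get_state(); print(s['tcp_pos'],s['tool_rot'],s['t'])
c=cal('wrist'); np.save('w1.npy',np.array([c[0],c[1],c[2],*c[3].ravel()])); snap('wrist','w1'); print(c[3].round(2).tolist(),c[:3])
r=[ray('top',u/2.28+110,v/2.28+125,124) for u,v in [(340,24),(533,39),(527,125),(331,113)]]; print(np.round(r)); print(ray('top',427/2.28+110,148/2.28+125,100))
```

```text
18.700000000000003
[444.59645527   5.84413924 231.18853193] [ 1.09287390e-05  9.90969223e-01  1.34089437e-01 -1.44921429e-04] 1.8
[[0.27, -0.93, -0.27, 511.94], [-0.96, -0.25, -0.07, 24.7], [0.0, 0.28, -0.96, 373.78], [0.0, 0.0, 0.0, 1.0]] (np.float64(369.0848487018534), 278.81998115180136, 211.1345353831832)
[[ 725.   64.  124.]
 [ 710. -177.  124.]
 [ 600. -169.  124.]
 [ 610.   72.  124.]]
[573.70659452 -47.71792515 100.        ]
```

View pics/w1.png

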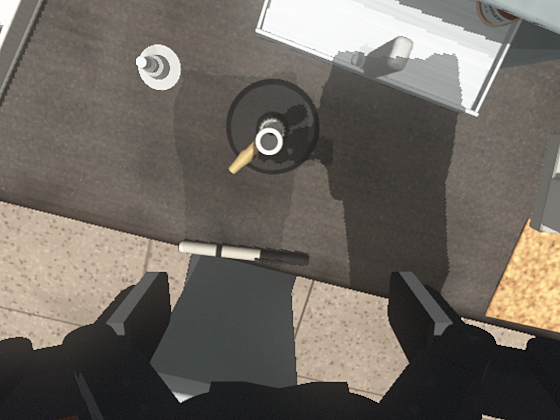

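The burner tube top is at (270,141), the handle top near (402,47), and there's only one burner.

Run:
```python
from h import *
w=np.load('w1.npy');c=(w[0],w[1],w[2],w[3:].reshape(4,4))
print(ray('w',270,141,141,c),'base',ray('w',273,126,12,c),ray('w',402,45,100,c),ray('w',390,52,100,c))
print('lip',ray('w',257,33,24,c),ray('w',477,113,24,c))
im=cv2.imread('pics/top0.png')[175:255,115:205]; cv2.imwrite('pics/c1.png',cv2.resize(im,None,fx=6,fy=6,interpolation=cv2.INTER_CUBIC))
```

```text
[489.13683282  24.06645753 141.        ] base [490.93877613  24.61206314  12.        ] [571.54718548 -46.25348189 100.        ] [565.20472321 -39.88021588 100.        ]
lip [563.80126302  58.46128357  24.        ] [ 552.4079011  -152.57323349   24.        ]
```

View pics/c1.png

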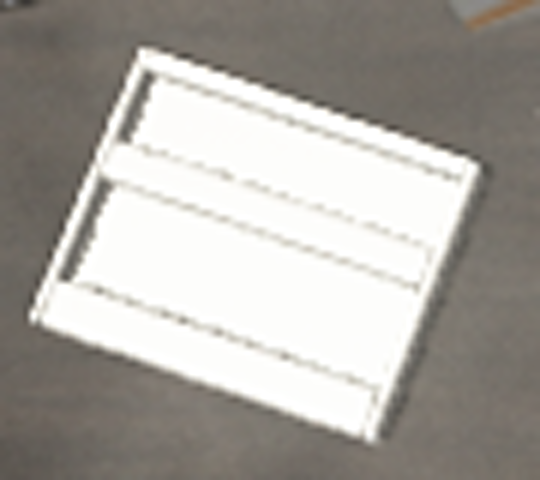

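>>> send_rows --pt "100 4.4 1.8 0 0" --pt "100 0 0 -2 0" --pt "100 0 0 -4 0" --pt "100 0 0 -4 0" --pt "100 0 0 -2.6 0" --pt "0 0 0 0 0" --pt "0 0 0 0 0" --pt "0 0 0 0 0" --pt "0 0 0 0 0" --pt "0 0 0 0 0" --newtons 50

```text
t: 2.85
tcp_pos: [489.3, 23.1, 106.3]
tool_rot: [0.0, 0.991, 0.133, 0.001]
contact_force: [1.2, -2.4, -3.5]
finger_gap: 15.7
grasp_force: 48.7
```

>>> send_rows --pt "0 0 0 0 0" --pt "0 0 0 0 0" --pt "0 0 0 1 0" --pt "0 0 0 2 0" --pt "0 0 0 3 0" --pt "0 0 0 4 0" --pt "0 0 0 0 0"

```text
t: 3.55
tcp_pos: [490.6, 23.3, 210.0]
tool_rot: [0.0, 0.991, 0.133, 0.003]
contact_force: [0.0, -0.1, -4.4]
finger_gap: 16.0
grasp_force: 49.3
```

>>> send_rows --pt "0 -0.5 -2.2 0 0" --pt "0 -0.9 -4.4 0 0" --pt "0 -0.9 -4.4 0 0" --pt "0 -0.9 -4.4 0 0" --pt "0 -0.9 -4.4 0 0" --pt "0 -0.9 -4.4 0 0" --pt "0 -0.9 -4.4 0 0" --pt "0 -0.9 -4.4 0 0" --pt "0 -0.9 -4.4 0 0" --pt "0 -0.5 -2.2 0 0"

```text
t: 4.55
tcp_pos: [404.6, -376.5, 205.0]
tool_rot: [0.0, 0.991, 0.131, -0.001]
contact_force: [0.1, 0.6, -3.1]
finger_gap: 15.7
grasp_force: 49.4
```

>>> send_rows --pt "0 0 0 -2 0" --pt "0 0 0 -3 0" --pt "0 0 0 -2.5 0" --pt "0 0 0 -1.2 0" --pt "0 0 0 -0.8 0" --pt "0 0 0 -0.2 0" --pt "0 0 0 0 0"

```text
t: 5.25
tcp_pos: [407.0, -372.9, 109.3]
tool_rot: [0.0, 0.991, 0.133, 0.0]
contact_force: [-0.1, -0.2, -4.1]
finger_gap: 15.6
grasp_force: 50.8
```

>>> send_rows --pt "0 0.5 0 -0.1 0" --pt "0 0 0 -0.1 0" --pt "0 0 0 -0.1 0" --pt "0 0 0 0 0"

```text
t: 5.65
tcp_pos: [411.8, -374.1, 108.5]
tool_rot: [0.001, 0.991, 0.132, 0.0]
contact_force: [-15.8, 7.2, 49.1]
finger_gap: 15.9
grasp_force: 58.9
```

>>> send_rows --pt "0 0 0 0.1 0" --pt "50 0 0 0 0" --pt "100 0 0 0 0" --pt "100 0 0 0 0" --pt "100 0 0 0 0" --pt "100 0 0 2 0" --pt "100 0 0 5 0" --pt "100 0 0 5 0" --pt "100 0 0 2 0"

```text
t: 6.55
tcp_pos: [412.8, -373.7, 250.7]
tool_rot: [0.002, 0.991, 0.133, 0.002]
contact_force: [0.1, -0.2, -0.1]
finger_gap: 85.3
grasp_force: 0.0
```

Run:
```python
from h import *
im=snap('top','top1'); print(get_state()['tcp_pos'])
cv2.imwrite('pics/c2.png',cv2.resize(im[130:290,190:470,::-1],None,fx=2.5,fy=2.5,interpolation=cv2.INTER_CUBIC))
```

```text
[ 413.2254496  -374.03690939  251.98660476]
```

View pics/c2.png

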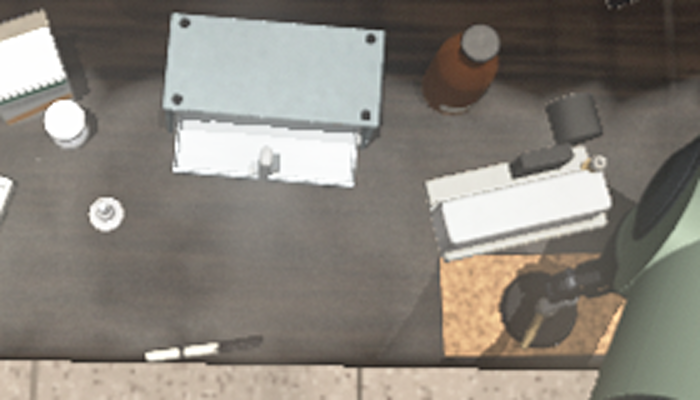

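>>> send_rows --pt "100 1.9 4.1 0 -2.3" --pt "100 1.9 4.1 0 -2.3" --pt "100 1.9 4.1 0 -2.3" --pt "100 1.9 4.1 0 -2.3" --pt "100 1.9 4.1 0 -2.3" --pt "100 1.9 4.1 0 -2.3" --pt "100 1.9 4.1 0 -2.3" --pt "100 1.9 4.1 0 -2.3" --pt "100 0 0 0 0" --pt "100 0 0 0 0"

```text
t: 7.6
tcp_pos: [563.8, -43.8, 245.7]
tool_rot: [-0.0, 1.0, -0.026, -0.0]
contact_force: [-1.0, -0.9, -0.6]
finger_gap: 85.1
grasp_force: 0.0
```

Run:
```python
from h import *
c=cal('wrist');im=snap('wrist','w2'); print(get_state()['tcp_pos'],get_state()['tool_rot'])
print(px('wrist',(570,-46.5,100),c),px('wrist',(558,-46.5,24),c))
np.save('w2.npy',np.array([c[0],c[1],c[2],*c[3].ravel()]))
```

```text
[563.54251986 -45.09760323 245.83988269] [ 1.60540100e-04  9.99636496e-01 -2.69577510e-02 -3.60582794e-04]
(np.float64(281.7357092137821), np.float64(186.7903639121468)) (np.float64(281.72718250904677), np.float64(182.12599588058117))
```

View pics/w2.png

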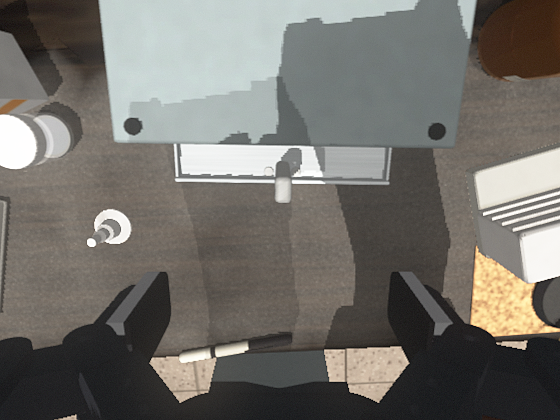

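The handle top is centred at about (283,190), within 3 px of the prediction. Next I descend, pinch it and pull.

>>> send_rows --pt "100 0.5 -0.2 -3 0" --pt "100 0 0 -4.5 0" --pt "100 0 0 -4.5 0" --pt "100 0 0 -4 0" --pt "100 0 0 -1.8 0" --pt "0 0 0 0 0" --pt "0 0 0 0 0" --pt "0 0 0 0 0" --pt "0 0 0 0 0" --pt "0 0 0 0 0" --newtons 40

```text
t: 8.65
tcp_pos: [569.2, -46.9, 69.3]
tool_rot: [-0.0, 1.0, -0.027, 0.001]
contact_force: [-5.6, 4.7, 23.1]
finger_gap: 13.7
grasp_force: 41.3
```

>>> send_rows --pt "0 0 0 0 0" --pt "0 0 0 0 0" --pt "0 -0.5 0 0 0" --pt "0 -1.2 0.1 0 0" --pt "0 -1.5 0.1 0 0" --pt "0 -1.5 0.1 0 0" --pt "0 -1.5 0.1 0 0" --pt "0 -1.5 0.1 0 0" --pt "0 -1.5 0.1 0 0" --pt "0 -1.5 0.1 0 0"

```text
t: 9.65
tcp_pos: [462.5, -39.5, 69.3]
tool_rot: [-0.0, 1.0, -0.027, 0.002]
contact_force: [3.0, 3.7, 8.4]
finger_gap: 13.7
grasp_force: 40.2
```

>>> send_rows --pt "0 -1.2 0 0 0" --pt "0 -0.6 0 0 0" --pt "0 -0.3 0 0 0" --pt "0 0 0 0 0" --pt "0 0 0 0 0"

```text
t: 10.15
tcp_pos: [441.9, -38.2, 69.3]
tool_rot: [-0.001, 1.0, -0.027, 0.001]
contact_force: [-0.7, 12.8, 13.9]
finger_gap: 13.1
grasp_force: 41.6
```

>>> send_rows --pt "40 0 0 0 0" --pt "60 0 0 0 0" --pt "60 0 0 0 0" --pt "60 0 0 0 0" --pt "60 0 0 2 0" --pt "60 0 0 4 0" --pt "60 0 0 5 0" --pt "60 0 0 5 0" --pt "60 0 0 3 0" --pt "60 0 0 0 0"

```text
t: 11.15
tcp_pos: [442.3, -40.1, 262.1]
tool_rot: [0.0, 1.0, -0.027, 0.003]
contact_force: [-0.4, -0.5, -1.6]
finger_gap: 51.7
grasp_force: 0.0
```

Run:
```python
from h import *
c=cal('wrist');im=snap('wrist','w3'); print(get_state()['tcp_pos'],get_state()['tool_rot'])
np.save('w3.npy',np.array([c[0],c[1],c[2],*c[3].ravel()]))
for y in (-84,-28,28,84):
  p=np.array([527,-43.5])+y*np.array([.054,.9985]); print(y,p,px('w',(*p,105),c),px('w',(*p,80),c))
```

```text
[441.45458957 -40.10032517 259.92019057] [ 1.31626623e-04  9.99622295e-01 -2.74250109e-02  1.76623943e-03]
-84 [ 522.464 -127.374] (np.float64(386.0227912909696), np.float64(85.11965291909496)) (np.float64(377.6460917875096), np.float64(86.79898936753297))
-28 [525.488 -71.458] (np.float64(313.38065834246686), np.float64(85.24171424991086)) (np.float64(310.66682684920454), np.float64(86.91159098551287))
28 [528.512 -15.542] (np.float64(240.73325831749835), np.float64(85.36378443105022)) (np.float64(243.68308405452888), np.float64(87.02420013140284))
84 [531.536  40.374] (np.float64(168.080590643192), np.float64(85.48586346347538)) (np.float64(176.69486295442124), np.float64(87.13681680595754))
```

View pics/w3.png

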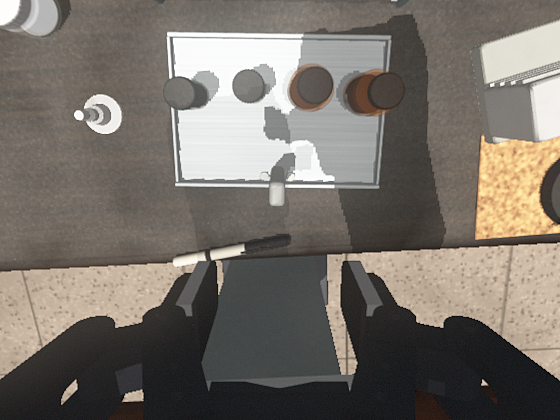

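The shelf is out with two vials, caps at (182,93) and (249,86), and two bottles, stoppers at (314,84) and (387,90).

Run:
```python
from h import *
print(get_state()['joints'].round(2))
w=np.load('w3.npy');c=(w[0],w[1],w[2],w[3:].reshape(4,4))
for u,v,z in [(182,93,80),(249,86,80),(314,84,105),(387,90,105)]: print(ray('w',u,v,z,c).round(1))
```

```text
[ 0.16  0.2  -0.23  2.01  0.06  0.93 -1.73]
[526.6  36.5  80. ]
[529.1 -20.   80. ]
[526.4 -72.  105. ]
[ 518.8 -128.2  105. ]
```

>>> send_rows --pt "100 0.8 -0.3 -0.5 8.5" --pt "100 0.8 -0.3 -0.5 8.5" --pt "100 0.8 -0.3 -0.5 8.5" --pt "100 0.8 -0.3 -0.5 8.5" --pt "100 0.8 -0.3 -0.5 8.5" --pt "100 0.9 -0.3 -0.5 8.5" --pt "100 0.9 -0.3 0 8.5" --pt "100 0.9 -0.3 0 8.5" --pt "100 0.9 -0.4 0 8.5" --pt "100 0.9 -0.4 0 8.5"

```text
t: 12.2
tcp_pos: [525.5, -72.0, 226.9]
tool_rot: [-0.001, 0.753, 0.658, -0.001]
contact_force: [0.2, 0.5, -0.3]
finger_gap: 85.6
grasp_force: 0.0
```

Run:
```python
from h import *
s=get_state();print(s['tcp_pos'],s['tool_rot'],s['joints'].round(2))
```

```text
[525.49248123 -71.9886728  226.89173187] [-8.91875249e-04  7.53321099e-01  6.57652013e-01 -5.96085326e-04] [ 0.38  0.41 -0.47  1.83  0.22  0.95 -0.32]
```

>>> send_rows --pt "80 0.1 0 -3 0" --pt "80 0 0 -4.5 0" --pt "80 0 0 -4.5 0" --pt "80 0 0 -2.4 0" --pt "80 0 0 -1 0" --pt "0 0 0 0 0" --pt "0 0 0 0 0" --pt "0 0 0 0 0" --pt "0 0 0 0 0" --pt "0 0 0 0 0" --newtons 40

```text
t: 13.2
tcp_pos: [527.6, -72.0, 75.7]
tool_rot: [0.001, 0.755, 0.655, 0.001]
contact_force: [-0.9, 0.1, 5.1]
finger_gap: 23.5
grasp_force: 39.2
```

>>> send_rows --pt "0 0 0 0 0" --pt "0 0 0 1 0" --pt "0 0 0 3 0" --pt "0 0 0 4 0" --pt "0 0 0 4 0" --pt "0 -0.1 3 0 0" --pt "0 0 4.5 0 0" --pt "0 0 4.5 0 0" --pt "0 0 4.5 0 0" --pt "0 0 4.5 0 0"

```text
t: 14.2
tcp_pos: [525.5, 139.8, 195.7]
tool_rot: [0.0, 0.755, 0.655, 0.001]
contact_force: [0.8, -1.2, -0.9]
finger_gap: 22.9
grasp_force: 39.8
```

>>> send_rows --pt "0 0 4.5 0 0" --pt "0 0 4.5 0 0" --pt "0 0 4 0 0" --pt "0 0 2 0 0" --pt "0 0 0 0 0" --pt "0 0 0 0 0"

```text
t: 14.8
tcp_pos: [525.7, 288.0, 195.0]
tool_rot: [0.0, 0.755, 0.655, 0.0]
contact_force: [-0.4, 0.2, -1.5]
finger_gap: 23.7
grasp_force: 39.8
```

Run:
```python
from h import *
c=cal('wrist');im=snap('wrist','w4'); print(get_state()['tcp_pos'],get_state()['contact_force'])
np.save('w4.npy',np.array([c[0],c[1],c[2],*c[3].ravel()]))
```

```text
[525.91715989 287.19063865 194.93933828] [ 0.23220476  0.63855591 -1.31526778]
```

View pics/w4.png

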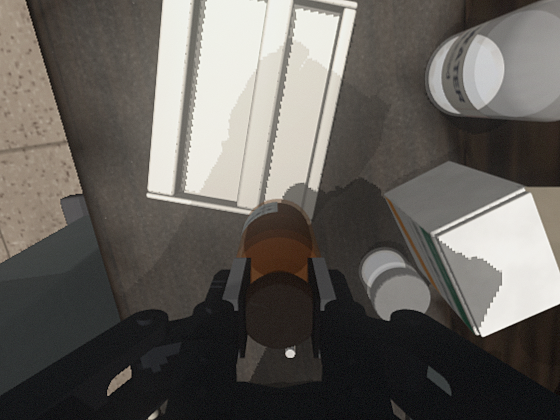

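The tray corners are at (147,194) and (355,8), with the wide lane on the left (robot side), the rail at about x=265, and the narrow lane on the right. I'll extract the edges along a profile.

Run:
```python
from h import *
w=np.load('w4.npy');c=(w[0],w[1],w[2],w[3:].reshape(4,4))
im=cv2.imread('pics/w4.png')
A=np.radians(71.6);ex=np.array([np.cos(A),np.sin(A)]);ey=np.array([-ex[1],ex[0]])
C=np.array([506.6,361.5])
for p in [(147,194),(355,8),(164,0)]:
    q=ray('w',*p,28,c)[:2]; print(p,q.round(1),((q-C)@ex).round(1),((q-C)@ey).round(1))
# edges of near-left corner etc; crop
cr=im[0:225,130:370]; cv2.imwrite('pics/c3.png',cv2.resize(cr,None,fx=2.6,fy=2.6,interpolation=cv2.INTER_CUBIC))
# across-lane lines at given tray x, sampled at z=28
g=cv2.cvtColor(im,cv2.COLOR_BGR2GRAY)
for x in (-60,-30,0):
    s=np.arange(-85,86,1.0); v=[g[int(round(b)),int(round(a))] if 0<=b<419.5 else 0 for a,b in (px('w',(*(C+x*ex+t*ey),28),c) for t in s)]
    d=np.diff(np.array(v,int)); print(x,[(int(s[i]),int(d[i])) for i in range(len(d)) if abs(d[i])>10])
```

```text
(147, 194) [411.7 300.3] -88.0 70.7
(355, 8) [601.4 418.7] 84.2 -71.9
(164, 0) [460.1 444.3] 63.9 70.2
-60 [(-82, 12), (-80, -14), (-74, 39), (-73, 19), (-70, -23), (-62, 17), (-49, 113), (-30, -20), (-29, -85), (-26, 29), (-25, 19), (-23, 41), (-9, -12), (-8, -19), (-7, -13), (-6, 46), (20, 16), (38, -12), (39, -89), (42, -29), (43, -13), (47, 11), (48, 89), (49, 21), (50, 12), (70, -69), (71, -86), (72, 14)]
-30 [(-75, 18), (-74, 73), (-73, 37), (-65, -29), (-64, -85), (-63, 53), (-62, 67), (-31, -18), (-30, -78), (-26, 26), (-25, 34), (-24, 20), (-23, 16), (-8, -13), (-7, -27), (-6, 45), (10, 12), (38, -41), (39, -16), (40, -26), (42, -28), (47, 46), (48, 42), (49, 21), (50, 19), (70, -59), (71, -85)]
0 [(-75, -17), (-74, 87), (-73, 44), (-72, 18), (-65, -67), (-64, -48), (-63, 14), (-62, 54), (-61, 50), (-31, -14), (-30, -16), (-29, -76), (-26, 35), (-25, 24), (-24, 17), (-23, 21), (-8, -26), (-7, -15), (-6, 44), (5, 15), (39, -94), (40, 12), (42, -26), (43, -15), (47, 32), (48, 51), (51, 29), (70, -11), (71, -132), (72, 12)]
```

View pics/c3.png

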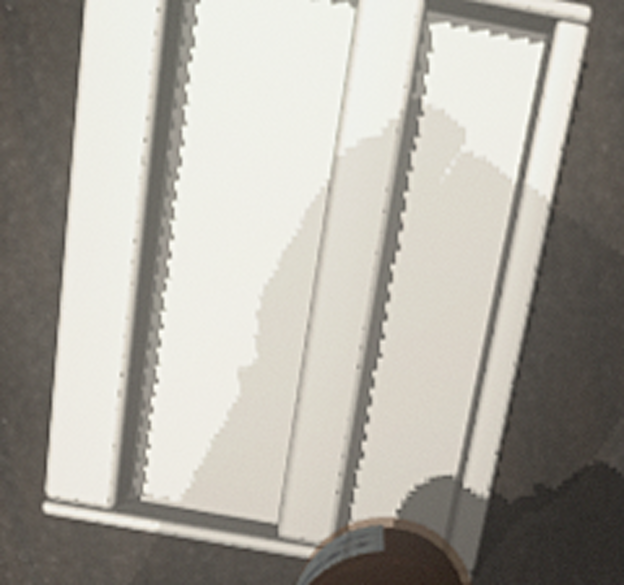

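>>> send_rows --pt "0 -0.9 3.9 0 0" --pt "0 -0.9 3.9 0 0" --pt "0 -0.9 3.9 0 0" --pt "0 0 0 -3 0" --pt "0 0 0 -4 0" --pt "0 0 0 -3 0" --pt "0 0 0 -1.6 0" --pt "0 0 0 -0.6 0" --pt "0 0 0 0 0" --pt "0 0 0 0 0"

```text
t: 15.85
tcp_pos: [499.5, 405.5, 73.8]
tool_rot: [-0.0, 0.756, 0.655, 0.001]
contact_force: [-0.0, -0.2, -2.4]
finger_gap: 23.3
grasp_force: 39.8
```

>>> send_rows --pt "0 0 0 -0.1 0" --pt "0 0 0 -0.1 0" --pt "0 0 0 -0.1 0" --pt "0 0 0 0 0"

```text
t: 16.25
tcp_pos: [499.2, 405.7, 70.7]
tool_rot: [0.0, 0.755, 0.655, 0.001]
contact_force: [-3.6, -1.7, 15.3]
finger_gap: 23.2
grasp_force: 41.5
```

>>> send_rows --pt "50 0 0 0 0" --pt "80 0 0 0 0" --pt "80 0 0 0 0" --pt "80 0 0 0 0" --pt "80 0 0 3 0" --pt "80 0 0 5 0" --pt "80 0 0 4 0" --pt "80 0.2 -4 1 0" --pt "80 0.2 -4.9 0 0" --pt "80 0.2 -4.9 0 0"

```text
t: 17.25
tcp_pos: [504.6, 265.7, 199.7]
tool_rot: [0.0, 0.755, 0.656, 0.0]
contact_force: [1.6, 0.2, -0.5]
finger_gap: 68.1
grasp_force: 0.0
```

>>> send_rows --pt "80 0.2 -4.9 0 0" --pt "80 0.2 -4.9 0 0" --pt "80 0.2 -4.9 0 0" --pt "80 0.2 -4.9 0 0" --pt "80 0.2 -4.9 0 0" --pt "80 0.2 -4.9 0 0" --pt "80 0.2 -4.9 0 0" --pt "80 0 -4.9 0 0" --pt "80 0 0 0 0" --pt "80 0 0 0 0"

```text
t: 18.25
tcp_pos: [518.5, -125.9, 199.2]
tool_rot: [-0.0, 0.756, 0.654, -0.0]
contact_force: [0.0, -0.0, 0.4]
finger_gap: 68.3
grasp_force: 0.0
```

Run:
```python
from h import *
c=cal('wrist');s=get_state();print(s['tcp_pos'],s['t'],px('w',(520,-128,105),c))
im=snap('top','top2')
im=np.hstack([cv2.resize(im[170:255,110:240],None,fx=2.7,fy=2.7,interpolation=cv2.INTER_CUBIC),cv2.resize(im[170:255,240:370],None,fx=2.7,fy=2.7,interpolation=cv2.INTER_CUBIC)])
cv2.imwrite('pics/c4.png',im[:,:,::-1])
```

```text
[ 518.51999956 -125.93257079  199.18757021] 18.25 (np.float64(282.8288276766336), np.float64(216.50866859724553))
```

View pics/c4.png

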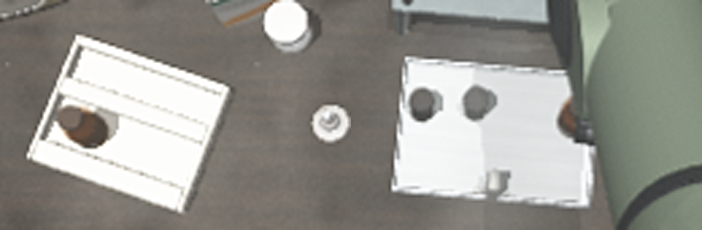

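Bottle 1 stands in the wide lane. Bottle 2 next.

>>> send_rows --pt "80 0.2 -0.2 -3 0" --pt "80 0 0 -4.5 0" --pt "80 0 0 -3.4 0" --pt "80 0 0 -1.5 0" --pt "0 0 0 0 0" --pt "0 0 0 0 0" --pt "0 0 0 0 0" --pt "0 0 0 0 0" --pt "0 0 0 0 0" --pt "0 0 0 0 0"

```text
t: 19.3
tcp_pos: [521.5, -126.7, 76.6]
tool_rot: [0.001, 0.755, 0.655, 0.001]
contact_force: [-0.6, 1.2, 7.5]
finger_gap: 23.3
grasp_force: 39.4
```

>>> send_rows --pt "0 0 0 1 0" --pt "0 0 0 3 0" --pt "0 0 0 4 0" --pt "0 0 0 4 0" --pt "0 -0.4 3 0 0" --pt "0 -0.4 4.5 0 0" --pt "0 -0.4 4.5 0 0" --pt "0 -0.4 4.5 0 0" --pt "0 -0.4 4.5 0 0" --pt "0 -0.4 4.5 0 0"

```text
t: 20.3
tcp_pos: [496.3, 129.7, 196.4]
tool_rot: [0.0, 0.755, 0.655, 0.0]
contact_force: [1.4, -0.7, -3.2]
finger_gap: 23.2
grasp_force: 39.9
```

>>> send_rows --pt "0 -0.4 4.5 0 0" --pt "0 -0.4 4.5 0 0" --pt "0 -0.4 4.5 0 0" --pt "0 -0.4 4.5 0 0" --pt "0 -0.4 2 0 0" --pt "0 0 0 0 0" --pt "0 0 0 0 0"

```text
t: 21.0
tcp_pos: [476.7, 327.9, 195.8]
tool_rot: [0.0, 0.755, 0.656, 0.0]
contact_force: [0.7, -0.3, -2.3]
finger_gap: 23.2
grasp_force: 39.9
```

>>> send_rows --pt "0 -0.2 0 -3 0" --pt "0 0 0 -4 0" --pt "0 0 0 -3 0" --pt "0 0 0 -1.5 0" --pt "0 0 0 -0.6 0" --pt "0 0 0 -0.1 0" --pt "0 0 0 -0.2 0" --pt "0 0 0 0 0"

```text
t: 21.8
tcp_pos: [475.3, 328.3, 72.2]
tool_rot: [0.0, 0.755, 0.655, 0.001]
contact_force: [0.2, -0.6, -3.2]
finger_gap: 23.0
grasp_force: 39.9
```

>>> send_rows --pt "0 0 0 -0.1 0" --pt "0 0 0 -0.05 0" --pt "50 0 0 0 0" --pt "80 0 0 0 0" --pt "80 0 0 0 0" --pt "80 0 0 0 0" --pt "80 0 0 3 0" --pt "80 0 0 5 0" --pt "80 0 0 4 0" --pt "80 0 0 1 0"

```text
t: 22.8
tcp_pos: [475.9, 329.2, 204.0]
tool_rot: [0.0, 0.755, 0.655, 0.003]
contact_force: [-1.2, -0.2, -0.7]
finger_gap: 68.4
grasp_force: 0.0
```

>>> send_rows --pt "80 0.6 -4.4 0 0" --pt "80 0.7 -4.4 0 0" --pt "80 0.7 -4.4 0 0" --pt "80 0.7 -4.4 0 0" --pt "80 0.7 -4.4 0 0" --pt "80 0.7 -4.4 0 0" --pt "80 0.7 -4.4 0 0" --pt "80 0.6 -4 0 0" --pt "80 0 0 0 0" --pt "80 0 0 0 0"

```text
t: 23.8
tcp_pos: [528.5, -20.5, 199.3]
tool_rot: [-0.0, 0.756, 0.655, -0.0]
contact_force: [-0.2, 1.0, -0.3]
finger_gap: 68.2
grasp_force: 0.0
```

Vial 1 is next. I go down to TCP z of about 50 mm with a gentle 25 N grip.

>>> send_rows --pt "80 0 0 -3 0" --pt "80 0 0 -4.5 0" --pt "80 0 0 -4.5 0" --pt "80 0 0 -2 0" --pt "80 0 0 -1 0" --pt "0 0 0 0 0" --pt "0 0 0 0 0" --pt "0 0 0 0 0" --pt "0 0 0 0 0" --pt "0 0 0 0 0" --newtons 25

```text
t: 24.8
tcp_pos: [529.6, -19.8, 51.0]
tool_rot: [0.001, 0.755, 0.655, 0.001]
contact_force: [0.1, 1.4, 10.1]
finger_gap: 26.8
grasp_force: 28.7
```

>>> send_rows --pt "0 0 0 1 0" --pt "0 0 0 3 0" --pt "0 0 0 4 0" --pt "0 0 0 4 0" --pt "0 0.3 3 0 0" --pt "0 0.4 4.5 0 0" --pt "0 0.4 4.5 0 0" --pt "0 0.4 4.5 0 0" --pt "0 0.4 4.5 0 0" --pt "0 0.4 4.5 0 0"

```text
t: 25.8
tcp_pos: [551.7, 236.8, 170.9]
tool_rot: [0.0, 0.755, 0.655, 0.0]
contact_force: [1.1, -1.1, -0.2]
finger_gap: 26.8
grasp_force: 27.9
```

>>> send_rows --pt "0 0.4 4.5 0 0" --pt "0 0.4 4.5 0 0" --pt "0 0.3 4.5 0 0" --pt "0 0 1.5 0 0" --pt "0 0 0 0 0" --pt "0 0 0 0 0"

```text
t: 26.4
tcp_pos: [562.8, 384.3, 170.2]
tool_rot: [0.0, 0.755, 0.655, -0.0]
contact_force: [0.2, -0.1, -1.0]
finger_gap: 27.3
grasp_force: 27.9
```

>>> send_rows --pt "0 -0.1 0.1 -3 0" --pt "0 0 0 -4 0" --pt "0 0 0 -3 0" --pt "0 0 0 -1.5 0" --pt "0 0 0 -0.6 0" --pt "0 0 0 -0.2 0" --pt "0 0 0 -0.1 0" --pt "0 0 0 -0.05 0" --pt "0 0 0 0 0"

```text
t: 27.3
tcp_pos: [562.1, 386.4, 46.2]
tool_rot: [0.0, 0.755, 0.655, 0.001]
contact_force: [0.7, 0.7, -0.1]
finger_gap: 27.1
grasp_force: 27.9
```

>>> send_rows --pt "0 0 0 -0.1 0" --pt "40 0 0 0 0" --pt "50 0 0 0 0" --pt "50 0 0 0 0" --pt "50 0 0 2 0" --pt "50 0 0 5 0" --pt "50 0 0 5 0" --pt "50 0 0 3 0" --pt "80 -0.3 -3.5 0 0" --pt "80 -0.4 -4.8 0 0"

```text
t: 28.3
tcp_pos: [554.1, 304.5, 195.1]
tool_rot: [-0.0, 0.754, 0.657, 0.001]
contact_force: [0.8, -0.4, 0.3]
finger_gap: 68.0
grasp_force: 0.0
```

>>> send_rows --pt "80 -0.4 -4.8 0 0" --pt "80 -0.4 -4.8 0 0" --pt "80 -0.4 -4.8 0 0" --pt "80 -0.4 -4.8 0 0" --pt "80 -0.4 -4.8 0 0" --pt "80 -0.4 -2 0 0" --pt "80 -0.5 0 0 0" --pt "80 0 0 0 0" --pt "80 0 0 0 0"

```text
t: 29.2
tcp_pos: [525.9, 44.3, 194.4]
tool_rot: [-0.0, 0.755, 0.656, 0.0]
contact_force: [-0.8, -0.3, -0.1]
finger_gap: 68.1
grasp_force: 0.0
```

Run:
```python
from h import *
c=cal('wrist');s=get_state();print(s['tcp_pos'],s['t'])
im=snap('top','top3')
cv2.imwrite('pics/c5.png',cv2.resize(im[165:260,110:370,::-1],None,fx=3,fy=3,interpolation=cv2.INTER_CUBIC))
```

```text
[525.87931811  44.29080425 194.44979323] 29.2
```

View pics/c5.png

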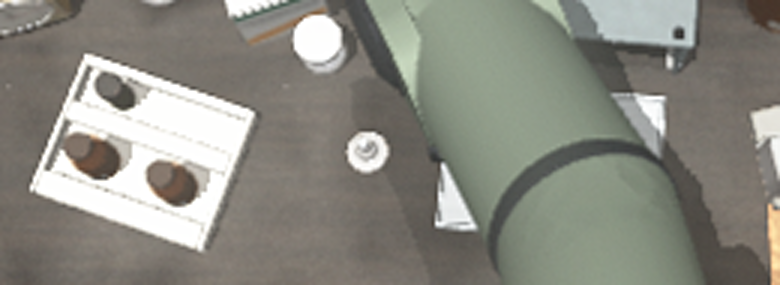

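Three pieces stand in the tray. Now the last vial.

>>> send_rows --pt "80 0.1 -0.7 -3 0" --pt "80 0 0 -4.5 0" --pt "80 0 0 -4.5 0" --pt "80 0 0 -1.5 0" --pt "80 0 0 -0.9 0" --pt "0 0 0 0 0" --pt "0 0 0 0 0" --pt "0 0 0 0 0" --pt "0 0 0 0 0" --pt "0 0 0 0 0"

```text
t: 30.25
tcp_pos: [527.5, 36.3, 51.4]
tool_rot: [0.001, 0.755, 0.655, 0.001]
contact_force: [-0.5, 0.4, 8.8]
finger_gap: 27.1
grasp_force: 26.9
```

>>> send_rows --pt "0 0 0 1 0" --pt "0 0 0 3 0" --pt "0 0 0 4 0" --pt "0 0 0 4 0" --pt "0 0 3 0 0" --pt "0 0.1 4.8 0 0" --pt "0 0.1 4.8 0 0" --pt "0 0.2 4.8 0 0" --pt "0 0.2 4.8 0 0" --pt "0 0.2 3.8 0 0"

```text
t: 31.25
tcp_pos: [534.2, 299.1, 171.5]
tool_rot: [-0.0, 0.755, 0.656, 0.001]
contact_force: [0.1, -1.3, 0.5]
finger_gap: 27.5
grasp_force: 26.2
```

>>> send_rows --pt "0 0.2 1.3 0 0" --pt "0 0 0 0 0" --pt "0 0 0 0 0"

```text
t: 31.55
tcp_pos: [536.9, 307.9, 170.6]
tool_rot: [0.0, 0.756, 0.655, -0.0]
contact_force: [-1.3, -0.8, -1.0]
finger_gap: 27.1
grasp_force: 26.2
```

>>> send_rows --pt "0 0 0 -3 0" --pt "0 0 0 -4 0" --pt "0 0 0 -3 0" --pt "0 0 0 -1.5 0" --pt "0 0 0 -0.6 0" --pt "0 0 0 -0.2 0" --pt "0 0 0 -0.2 0" --pt "0 0 0 0 0"

```text
t: 32.35
tcp_pos: [537.5, 309.4, 46.6]
tool_rot: [0.0, 0.755, 0.655, 0.001]
contact_force: [-0.5, 0.6, 0.9]
finger_gap: 27.6
grasp_force: 26.2
```

>>> send_rows --pt "40 0 0 0 0" --pt "50 0 0 0 0" --pt "50 0 0 0 0" --pt "50 0 0 2 0" --pt "50 0 0 5 0" --pt "50 0 0 5 0" --pt "50 0 0 3 0" --pt "50 -1.5 -4 0 -8.5" --pt "80 -1.5 -4 0 -8.5" --pt "80 -1.5 -4 0 -8.5"

```text
t: 33.35
tcp_pos: [491.0, 187.7, 195.5]
tool_rot: [0.0, 0.883, 0.47, 0.0]
contact_force: [1.8, -0.2, 0.0]
finger_gap: 67.9
grasp_force: 0.0
```

>>> send_rows --pt "80 -0.7 -3.2 0 -8.5" --pt "80 -0.7 -3.2 0 -8.5" --pt "80 -0.7 -3.2 0 -8.5" --pt "80 -0.7 -3.2 0 -8.5" --pt "80 -0.7 -3.2 0 -8.5" --pt "80 -0.7 -3.3 0 -8.5" --pt "80 -0.7 -3.3 0 -8.5" --pt "80 0 0 0 0" --pt "80 0 0 0 0"

```text
t: 34.25
tcp_pos: [442.8, -37.1, 195.5]
tool_rot: [-0.0, 1.0, -0.027, 0.0]
contact_force: [-0.9, 0.2, -0.3]
finger_gap: 68.1
grasp_force: 0.0
```

Run:
```python
from h import *
c=cal('wrist');s=get_state();print(s['tcp_pos'],s['tool_rot'])
w=snap('wrist','w6'); t=snap('top','top4')
print(px('w',(442,-39,100),c))
cv2.imwrite('pics/c6.png',np.vstack([cv2.resize(w,(400,300)),cv2.resize(t[165:285,110:450],(400,141)),])[:,:,::-1])
```

```text
[442.76356724 -37.12350628 195.53021586] [-3.35867934e-05  9.99626280e-01 -2.73358834e-02  2.20304225e-04]
(np.float64(281.618603538982), np.float64(213.2324098336872))
```

View pics/c6.png

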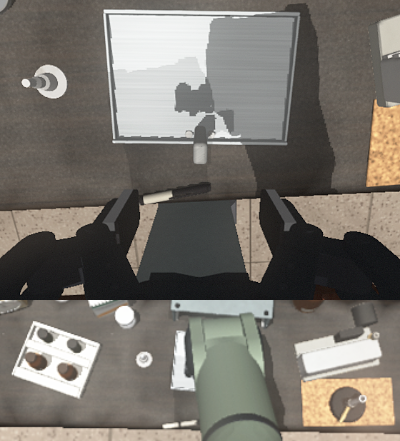

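All four pieces stand in their lanes, the shelf is empty and the burner is on the mat. Now I push the shelf home.

>>> send_rows --pt "80 0 -0.1 -3 0" --pt "80 0 0 -4.5 0" --pt "80 0 0 -3.5 0" --pt "80 0 0 -1.6 0" --pt "0 0 0 0 0" --pt "0 0 0 0 0" --pt "0 0 0 0 0" --pt "0 0 0 0 0" --pt "0 0 0 0 0" --pt "0 0 0 0 0" --newtons 40

```text
t: 35.35
tcp_pos: [443.5, -38.2, 70.5]
tool_rot: [0.0, 1.0, -0.028, 0.001]
contact_force: [-0.8, -2.0, 8.5]
finger_gap: 13.1
grasp_force: 40.2
```

>>> send_rows --pt "0 0.5 0 0 0" --pt "0 1.2 -0.1 0 0" --pt "0 1.5 -0.1 0 0" --pt "0 1.5 -0.1 0 0" --pt "0 1.5 -0.1 0 0" --pt "0 1.5 -0.1 0 0" --pt "0 1.5 -0.1 0 0" --pt "0 1.5 -0.1 0 0" --pt "0 1.2 0 0 0" --pt "0 0.5 0 0 0"

```text
t: 36.35
tcp_pos: [567.9, -46.7, 70.5]
tool_rot: [0.001, 1.0, -0.028, 0.001]
contact_force: [-2.0, -10.6, 7.9]
finger_gap: 13.3
grasp_force: 40.2
```

>>> send_rows --pt "0 0.2 0 0 0" --pt "0 0.1 0 0 0" --pt "0 0.1 0 0 0" --pt "0 0 0 0 0" --pt "0 0 0 0 0"

```text
t: 36.85
tcp_pos: [570.5, -46.9, 70.5]
tool_rot: [0.001, 1.0, -0.028, 0.0]
contact_force: [-5.3, -10.2, 7.7]
finger_gap: 13.5
grasp_force: 40.2
```

>>> send_rows --pt "0 0.1 0 0 0" --pt "0 0.1 0 0 0" --pt "0 0 0 0 0"

```text
t: 37.15
tcp_pos: [570.5, -46.9, 70.5]
tool_rot: [0.001, 1.0, -0.028, -0.002]
contact_force: [-19.3, -8.7, 20.9]
finger_gap: 13.4
grasp_force: 41.9
```

It's against the stop. Now I release and rise.

>>> send_rows --pt "0 -0.1 0 0 0" --pt "40 0 0 0 0" --pt "60 0 0 0 0" --pt "60 0 0 0 0" --pt "60 0 0 2 0" --pt "60 0 0 4 0" --pt "60 0 0 5 0" --pt "60 0 0 5 0" --pt "60 -4 0 0 0" --pt "60 0 0 0 0"

```text
t: 38.15
tcp_pos: [528.9, -45.0, 230.6]
tool_rot: [0.0, 1.0, -0.027, 0.0]
contact_force: [0.4, 0.1, -0.7]
finger_gap: 51.5
grasp_force: 0.0
```

Run:
```python
from h import *
t=snap('top','top5'); cv2.imwrite('pics/c7.png',cv2.resize(t[125:285,110:450,::-1],None,fx=2.3,fy=2.3,interpolation=cv2.INTER_CUBIC))
```

```text
(no output)
```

View pics/c7.png

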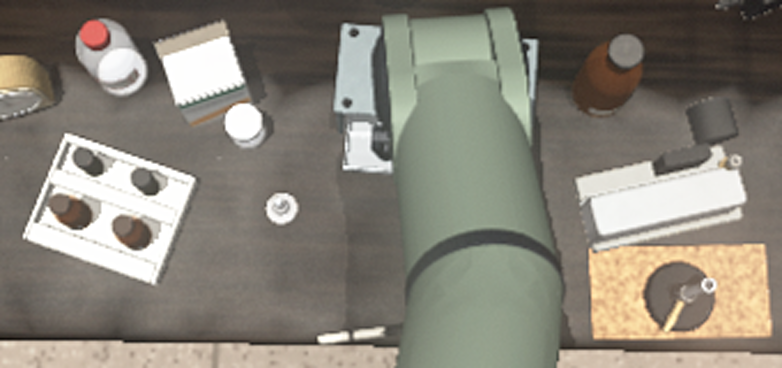

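Everything is in place: four pieces upright in their lanes, the shelf home, the burner centred on the mat and the jar unmoved.

```bash
python3 -c "
from workcell import *
print(close_job())"
```

```text
the job is handed in; nothing more can be done
None
```

I handed the job in at about 38 s; `close_job()` gave no verdict, but the last top view showed the one burner upright on the mat, both bottles in the wide lane, both vials in the narrow lane and the jar unmoved; I felt the empty shelf reach its stop when I pushed it home.

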